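# Snug an adjustable wrench on the turntable nut and tighten it

### The arm

A 6-joint arm with a two-finger parallel gripper is mounted at the origin on the work surface. World frame = base frame: x ahead of the robot, y to its left, z up, the work surface at z = 0. Lengths are in m, angles in rad, forces in N, time in s.
With the tool pointing down it reaches from about 0.275 to 1 m from the base axis. Payload 8.4 kg.
Tool frame: the origin (TCP) lies between the finger pads; the fingertips stand 22 mm ahead of it and the grasp point (between the pads) lies 3 mm ahead of it (manip.tcp_to_tips is the distance from the TCP to the fingertips, in m); x points along the fingers, y is the direction in which the jaws open and shut, and the axes are right-handed (so a half turn about x gives the same grasp; the last joint's range is limited). The gripper opens to 85 mm and grips with 20 to 120 N. Pads are 22 mm wide; open, the fingers measure 114 mm over their backs; the gripper's body (76 mm by 85 mm) begins 54 mm behind the grasp point. The pads swing forward as they close: fully open they stand 13 mm farther back than shut.
Start: joints at [-1.303, 0.353, 1.633, -0, 1.155, -0.002], TCP at [0.167, -0.602, 0.217] pointing down, gripper open.
Joint ranges: [-2.63, 2.63], [-0.92, 2.1], [0.06, 2.66], [-1.3, 4.44], [0, 2.69], [-3.02, 3.02]. Speed limits (rad/s): [2.22, 2.22, 2.79, 3.14, 3.14, 3.14].

### API

Orientations are given as a 3x3 rotation matrix whose columns are the frame's x, y, z axes.
In Python, from bench import manip, imaging, close_job, telemetry gives the robot as it stands. The module is installed in compiled form; this text tells all that it offers. Calls block until the motion is done:
- manip.reach(position, orientation): joint-space move of the TCP to a pose.
- manip.line_to(position, attitude=None, velocity=0.15, f_stop=None): straight line of the TCP; attitude=None keeps the orientation; velocity is the mean speed in m/s. With f_stop (N) it stops when the force on the tool has changed by that much, and returns True; else False.
- manip.goto_joints(angles): joint-space move.
- manip.move_gripper(opening, force=None): finger opening in m; force is the grip in N (None keeps the last); returns when the fingers have stopped.
- manip.hold(seconds).
- manip.inverse_kinematics(position, orientation): joint angles nearest the present ones, or None.
- imaging.capture(name): name is "scene" or "top"; returns a dict with "pixels" (420x560x3 uint8, red, green, blue), "camera_matrix" (3x3 intrinsics, pixels), "extrinsics" (4x4, takes a point from world to camera coordinates). Camera axes: x right, y up, looking along -z (the intrinsics and any distortion apply to the point x, -y, -z); pixel columns grow to the right and rows downward; lengths in m; the calibration is good to about 2 mm. A picture is of the moment at which its call begins. There is no depth.
A pose or a line that the arm cannot do raises manip.Unreachable and nothing moves.
- close_job(): hands the job in, once; it reports no verdict.
Readings, each from a call of its own:
- telemetry.get_t(): time.
- telemetry.get_joint_pos(): joint angles.
- telemetry.get_dq(): joint speeds.
- telemetry.get_tau(): joint torques, N m.
- telemetry.get_ee_pos(): TCP position.
- telemetry.get_eef_rot(): TCP orientation.
- telemetry.get_ft_force(): force on the tool from outside, world axes, zero at the start.
- telemetry.get_wrist_torque(): the same for the moment, N m.
- telemetry.get_opening(): finger opening in m.
Only numpy, scipy, OpenCV 4.12 (cv2) and the standard library are available. Lean on these libraries where they do the work, as an engineer would, in place of code of your own. Each camera call takes 0.05 s, during which the arm holds its last target.

### The job

The adjustable wrench lies around the brass nut on the welding turntable with its jaw open. With a fingertip, roll the wrench's worm until the jaw is snug on the nut, and only then swing the handle clockwise (seen from above) until the nut comes up firm. Go gently on the worm and the handle, leave the wrench lying snug on the nut, and leave everything else alone.

Things in the scene. Friction and masses are not known exactly. Their poses are not given: they have to be found in the camera images.
- turntable: fixed round welding turntable, 244 mm across, carrying a grey flange blank, 230 mm across, its flat top 45 mm above the bench; a 26 mm stud stands in the middle, its top 28 mm above the blank. Origin: on the bench, on the stud's axis; z up.
- nut (a joint): angle of the brass hex nut on the stud, rad; grows as the nut turns clockwise seen from above (tightening); starts near 0 (-0.03 to 0.07), resists with about 0.35 Nm and meets a firm stop, tight, at 0.60.
- nut_top (a point): centre of the nut's top face, on the stud's axis. The nut is 41 mm across its flats, 47 mm across corners, 16 mm high; its top is 61 mm above the bench.
- wrench: loose adjustable wrench, 266 mm long, about 0.7 kg, flat on the blank, jaws loosely around the nut. Origin: on its underside, midway in the jaws, near the nut's axis. x points out of the jaws (handle along -x), z up. Head x -90 to 18, y -44 to 45 mm, 18 mm thick. Fixed jaw's face at y = -23 mm; moving jaw on the +y side. Tightening swings the handle towards the wrench's +y.
- worm: the wrench's worm: dark roller with bright rings, 20 mm diameter, 24 mm long, its axis along the wrench's y. Origin: its centre. Knurled: friction with a fingertip about 1. Press with 7 to 12 N; over 25 N fails. While the jaw is free a stroke drags with 2 to 4 N; with the jaw snug the drag passes 4.5 N and the fingertip starts to skid. It stays as left.
- worm_top (a point): top of the worm, at x = -53, y = 2, z = 21 mm in the wrench frame, 3 mm above the head's top face. Stroking it with a fingertip towards the jaws (wrench +x) closes the jaw, the other way opens it: 0.07 mm of jaw per 1 mm of stroke. The stud's near side is 40 mm further along +x and stands 7 mm higher.
- jaw_face (a point): middle of the moving jaw's gripping face (44 mm long, 18 mm high, facing wrench -y). Its y in the wrench frame reads 20.3 to 23.3 mm at the start and about 18 mm when both jaws touch the 41 mm nut; up to 19 mm counts as snug.
- handle_end (a point): on the middle line of the wrench's handle, 195 mm from the jaws' middle (x = -195 mm) and 7 mm above the wrench's underside, in the red grip (26 mm wide, 14 mm thick, x -130 to -225 mm), which overhangs the blank: free space beside and under it. Pushed sideways here it swings with under 3 N; at 4 to 6 N the nut is firm: stop there. Over 25 N fails.
- washer: bystander: loose steel washer, 44 mm across, on the flange blank beyond the jaws. Origin: centre of its underside.
- contact_tip: bystander: loose copper tip, 18 mm across, 34 mm high, standing on the blank beyond the jaws. Origin: centre of its foot.
- magnet_square: bystander: red L-shaped welding magnet on the bench to the left, arms 90 and 80 mm, 16 mm high.
- hammer: bystander: hammer lying on the bench to the right, about 300 mm long.
- pipe_tee: bystander: steel pipe tee on the bench to the left, 110 mm long, 48 mm high.
- brush: bystander: brush lying on the bench to the left.
Things that resemble listed ones, but are neither listed nor needed, are in the scene too. Leave any red look-alike of the turntable alone.

How it is judged:
By the outcome, as a careful person would: the job done as asked, in the order asked, and still so for the second after the job is handed in, with the robot touching nothing.
It also fails if it takes over 72 s, if anything falls off the work surface, if the arm or the gripper's body presses on something with over 40 N, if the wrist force passes 120 N, or if a joint passes its speed limit or range.

## Working session

There is one attempt and no reset: what is moved stays moved. The work goes in short steps, each a Python script; the robot and the scene stay as the last script left them, time stands still between calls to the robot, and variables do not carry over. Pictures are saved under pics/ and viewed, and the job is handed in when it is done.

```bash
mkdir -p pics; python3 - <<'E'
from bench import manip, imaging, telemetry
import cv2,numpy as np
for n in ("scene","top"):
    c=imaging.capture(n)
    cv2.imwrite(f"pics/{n}0.png",c["pixels"][:,:,::-1])
    np.savez(f"{n}0.npz",**{k:np.array(v) for k,v in c.items()})
    print(n,c.keys(),np.round(c["camera_matrix"],1).tolist(),np.round(c["extrinsics"],4).tolist())
print(telemetry.get_t(),telemetry.get_opening(),manip.tcp_to_tips)
E
```

```text
scene dict_keys(['pixels', 'camera_matrix', 'extrinsics']) [[381.6, 0.0, 281.0], [0.0, 381.6, 216.5], [0.0, 0.0, 1.0]] [[0.4837, 0.8751, 0.0129, -0.2532], [-0.6895, 0.372, 0.6214, 0.2428], [0.539, -0.3095, 0.7834, -1.2541], [0.0, 0.0, 0.0, 1.0]]
top dict_keys(['pixels', 'camera_matrix', 'extrinsics']) [[530.6, 0.0, 283.7], [0.0, 530.6, 203.5], [0.0, 0.0, 1.0]] [[-0.0077, -1.0, -0.0024, 0.0364], [0.9934, -0.0079, 0.1143, -0.4826], [-0.1143, -0.0015, 0.9934, -1.4196], [0.0, 0.0, 0.0, 1.0]]
0.1 0.08533830793448223 0.022
```

View pics/scene0.png

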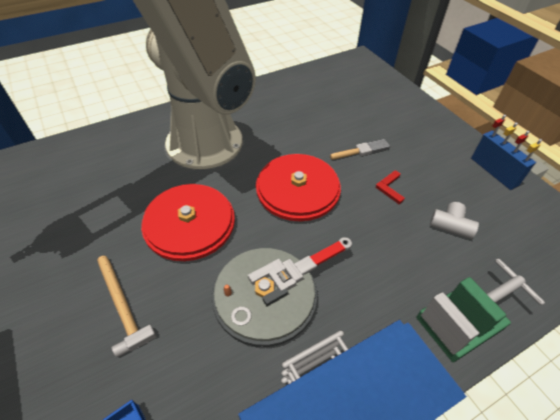

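View pics/top0.png

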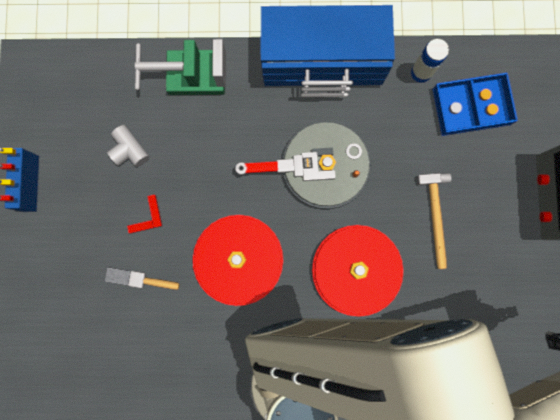

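The top view shows the grey turntable with nut near (327,163). Its red look-alikes are at (238,260) and (358,270). The wrench's red grip is near (263,168) and its worm near (310,163). In the scene view the nut is near (265,287). I choose the grey one and will check it in a crop.

```bash
cat > h.py <<'E'
import numpy as np, cv2
def load(n): return dict(np.load(n))
def ray(c,uv):
    K=c["camera_matrix"];E=c["extrinsics"];R=E[:3,:3];t=E[:3,3]
    p=np.linalg.inv(K)@np.array([uv[0],uv[1],1.]); d=R.T@np.array([p[0],-p[1],-p[2]])
    return -R.T@t, d/np.linalg.norm(d)
def onz(c,uv,z):
    o,d=ray(c,uv); return o+d*(z-o[2])/d[2]
def tri(c1,u1,c2,u2):
    o1,d1=ray(c1,u1);o2,d2=ray(c2,u2)
    s=np.linalg.lstsq(np.c_[d1,-d2],o2-o1,rcond=None)[0]
    a=o1+s[0]*d1;b=o2+s[1]*d2
    return (a+b)/2,np.linalg.norm(a-b)
def proj(c,P):
    K=c["camera_matrix"];E=c["extrinsics"];q=E[:3,:3]@np.array(P)+E[:3,3]
    q=K@np.array([q[0],-q[1],-q[2]]);return q[:2]/q[2]
E
python3 - <<'E'
from h import *
t=load("top0.npz")["pixels"];s=load("scene0.npz")["pixels"]
a=cv2.resize(t[115:215,225:385],None,fx=5,fy=5,interpolation=cv2.INTER_CUBIC)
b=cv2.resize(s[225:345,205:365],None,fx=5,fy=5,interpolation=cv2.INTER_CUBIC)
cv2.imwrite("pics/tc0.png",a[:,:,::-1]);cv2.imwrite("pics/sc0.png",b[:,:,::-1])
E
```

```text
(no output)
```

View pics/tc0.png

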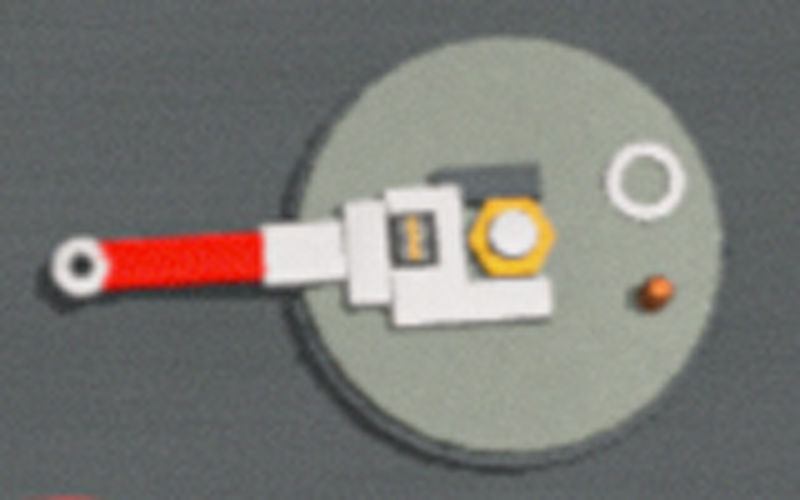

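View pics/sc0.png

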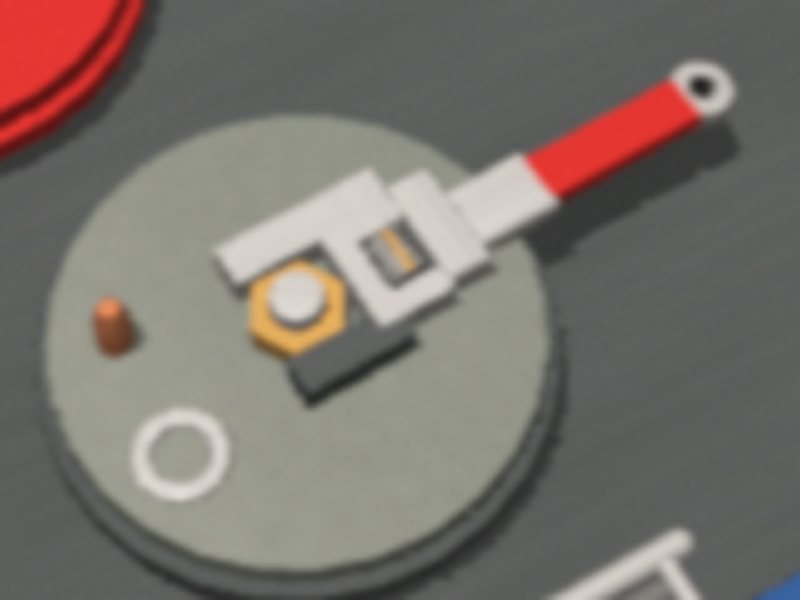

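The crops confirm the choice: a grey blank, a brass nut and a wrench with a dark moving jaw on its +x world side. In the top crop the worm is at (413,240), the stud at (512,232) and the grip at (185,260). In the scene crop they are at (395,253), (297,298) and (613,140).

```bash
python3 - <<'E'
from h import *
t=load("top0.npz");s=load("scene0.npz")
T=lambda x,y:((x+.5)/5-.5+225,(y+.5)/5-.5+115)
S=lambda x,y:((x+.5)/5-.5+205,(y+.5)/5-.5+225)
pts={"stud":((512,232),(297,298)),"worm":((413,239),(393,252)),"ring":((81,266),(702,87)),"tipcu":((657,285),(107,305)),"washer":((646,181),(180,453)),
"nut":((512,237),(298,308)),"fixed_end_corner_top":((552,279),(216,250)),"head_corner":((459,187),(383,326))}
for k,(a,b) in pts.items():
    P,e=tri(t,T(*a),s,S(*b)); print(k,np.round(P*1000,1),"gap",round(e*1000,1))
# red grip by mask
def red(c,box):
    p=c["pixels"].astype(int); m=((p[...,0]>150)&(p[...,1]<80)&(p[...,2]<80)).astype(np.uint8)
    mm=np.zeros_like(m);x0,y0,x1,y1=box;mm[y0:y1,x0:x1]=m[y0:y1,x0:x1]
    n,l,st,ce=cv2.connectedComponentsWithStats(mm);i=1+np.argmax(st[1:,4]);pp=np.argwhere(l==i)[:,::-1].astype(np.float32)
    return ce[i],cv2.minAreaRect(pp)
a=red(t,(240,150,285,185));b=red(s,(300,235,350,270));print(a,b)
P,e=tri(t,a[0],s,b[0]);print("grip",np.round(P*1000,1),e*1000)
print("top onz59",onz(t,a[0],.059),"scene",onz(s,b[0],.059))
# hex nut yellow
for c,box in((t,(315,150,340,175)),(s,(250,270,280,300))):
    p=c["pixels"].astype(int);x0,y0,x1,y1=box;q=p[y0:y1,x0:x1];m=(q[...,0]-q[...,2]>70)
    h=cv2.convexHull(np.argwhere(m)[:,::-1].astype(np.float32)+np.float32([x0,y0]));M=cv2.moments(h);u=(M['m10']/M['m00'],M['m01']/M['m00']);print("nut hull",u,onz(c,u,.061))
from bench import telemetry;print(np.round(telemetry.get_eef_rot(),3).tolist(),telemetry.get_ft_force(),telemetry.get_ee_pos())
E
```

```text
stud [591.4 -83.1  71.6] gap 1.7
worm [588.8 -31.3  65.5] gap 0.2
ring [577.4 148.2  60. ] gap 2.5
tipcu [ 559.9 -159.4   81.6] gap 0.4
washer [ 623.3 -157.8   49.7] gap 2.3
nut [590.9 -83.3  61.5] gap 2.9
fixed_end_corner_top [ 561.9 -105.    87.6] gap 3.8
head_corner [618.1 -54.9  64. ] gap 3.5
(array([261.20547945, 166.49315068]), ((260.966796875, 166.5022430419922), (9.512216567993164, 30.598739624023438), 86.18592071533203)) (array([326.91401274, 252.16242038]), ((327.1697998046875, 251.9056854248047), (9.907115936279297, 33.21797561645508), 60.945396423339844))
grip [580.6  93.2  58.7] 2.1410078542975373
top onz59 [0.57993883 0.09230237 0.059     ] scene [0.58116945 0.09408321 0.059     ]
nut hull (326.81972789115645, 161.79506802721087) [ 0.59094199 -0.08421548  0.061     ]
nut hull (263.8388998035363, 286.1643745907007) [ 0.59077875 -0.08255365  0.061     ]
[[-0.0, 0.267, -0.964], [0.001, -0.964, -0.267], [-1.0, -0.001, 0.0]] [ 0.17391349 -0.3838875   1.05489951] [ 0.16647074 -0.60197709  0.21672408]
```

```bash
cat >> h.py <<'E'
nut=np.array([.591,-.0833]); wx=np.array([.058,-.998,0]);wx/=np.linalg.norm(wx); wy=np.array([-wx[1],wx[0],0])
worm=np.array([.5888,-.0313,.066])
def rot(y):
    x=np.array([0,0,-1.]);return np.c_[x,y,np.cross(x,y)]
def ft(n=6):
    from bench import telemetry,manip
    f=[]
    for _ in range(n): f.append(telemetry.get_ft_force()); manip.hold(0.01)
    return np.mean(f,0)
E
python3 - <<'E'
from h import *
from bench import manip,telemetry
t0=telemetry.get_t()
manip.move_gripper(0.0,20)
print("open",telemetry.get_opening(),telemetry.get_t())
q=telemetry.get_joint_pos();best=None
for s in(1,-1):
    j=manip.inverse_kinematics([worm[0],worm[1],.2],rot(s*wy));print(s,None if j is None else np.round(j,2))
    if j is not None:
        d=np.abs(np.array(j)-q).max()
        if best is None or d<best[0]: best=(d,s)
s=best[1];print("chosen",s)
p=worm-8e-3*wx
manip.reach([p[0],p[1],.2],rot(s*wy))
manip.line_to([p[0],p[1],.105])
manip.hold(.2);f0=[telemetry.get_ft_force() for _ in range(5)]
print(np.round(f0,2),telemetry.get_ee_pos(),telemetry.get_t())
from bench import imaging
for n in("top","scene"):
    c=imaging.capture(n);x=(225,115,385,215) if n=="top" else (205,205,365,325)
    np.savez(n+"1.npz",**c)
    cv2.imwrite(f"pics/{n}1.png",cv2.resize(c["pixels"][x[1]:x[3],x[0]:x[2],::-1],None,fx=5,fy=5))
E
```

```text
open -6.861941773048754e-05 0.8667
1 [-0.06  0.32  1.73 -0.    1.1  -0.11]
-1 None
chosen 1
[[ 0.21 -0.43  0.05]
 [ 0.21 -0.43  0.05]
 [ 0.21 -0.43  0.05]
 [ 0.21 -0.43  0.05]
 [ 0.21 -0.43  0.05]] [ 0.58906052 -0.02334628  0.10606323] 4.3917
```

View pics/scene1.png

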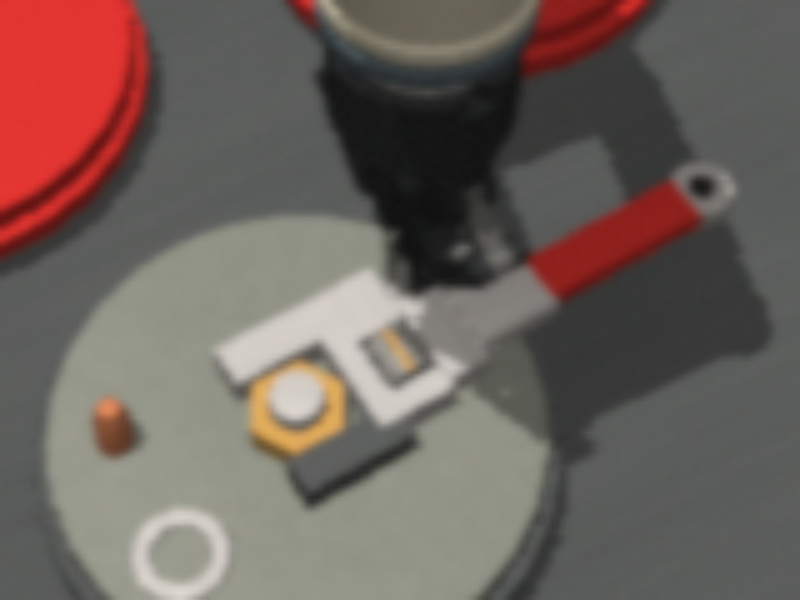

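The scene crop shows the closed fingertips just behind and above the worm (worm at 395,350; tips near 430,280). Next I touch down gently.

```bash
python3 - <<'E'
from h import *
from bench import manip,telemetry
f0=ft(); p=worm-8e-3*wx
r=manip.line_to([p[0],p[1],.083],velocity=.012,f_stop=7)
print(r,telemetry.get_ee_pos(),np.round(ft()-f0,2)); manip.hold(.2)
print(telemetry.get_ee_pos(),np.round(ft()-f0,2),telemetry.get_t())
np.save("f0.npy",f0)
E
```

```text
False [ 0.58837946 -0.0233119   0.08306606] [ 0.4  -0.13  0.22]
[ 0.58832872 -0.0233199   0.08301797] [ 0.16  0.46 -0.03] 6.825
```

```bash
python3 - <<'E'
from h import *
from bench import imaging
for n in("top","scene"):
    c=imaging.capture(n);x=(265,115,385,205) if n=="top" else (245,225,345,300)
    np.savez(n+"2.npz",**c)
    cv2.imwrite(f"pics/{n}2.png",cv2.resize(c["pixels"][x[1]:x[3],x[0]:x[2],::-1],None,fx=6,fy=6,interpolation=cv2.INTER_CUBIC))
    for z in(.061,.066):print(n,z,proj(c,[.5883,-.0233,z]),(proj(c,[.5883,-.0233,z])-x[:2])*6)
E
```

```text
top 0.061 [304.17019967 162.94523945] [235.02119804 287.67143669]
top 0.066 [304.2372181  162.59018955] [235.42330862 285.54113733]
scene 0.061 [286.14059576 274.33348651] [246.84357456 296.00091904]
scene 0.066 [286.19131435 273.24102229] [247.14788609 289.44613372]
```

View pics/scene2.png

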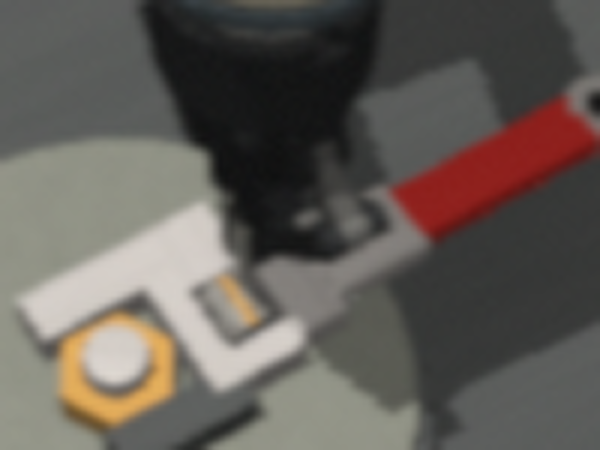

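View pics/top2.png

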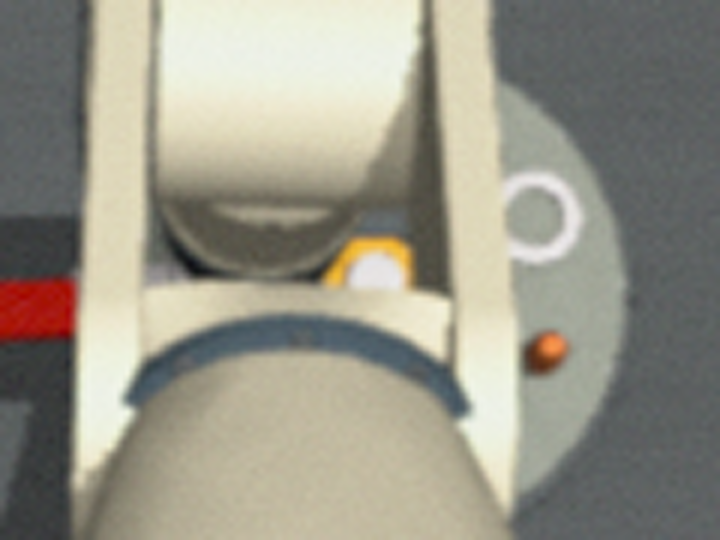

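```bash
python3 - <<'E'
from h import *
c=load("scene2.npz");x0,y0,x1,y1=265,235,315,285
im=cv2.resize(c["pixels"][y0:y1,x0:x1],None,fx=12,fy=12,interpolation=cv2.INTER_CUBIC)
im=np.clip((im/255.)**.5*255,0,255).astype(np.uint8)[:,:,::-1].copy()
o=np.array([.58833,-.0233,.061])
for dz in(0,.02):
  for a in(-.011,.011):
    for b in (-.01,.01):
      u=(proj(c,o+a*wx+b*wy+[0,0,dz])-[x0,y0]+.5)*12;cv2.circle(im,(int(u[0]),int(u[1])),4,(0,255,0) if dz==0 else (255,0,255),-1)
cv2.imwrite("pics/s2z.png",im)
E
```

```text
(no output)
```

View pics/s2z.png

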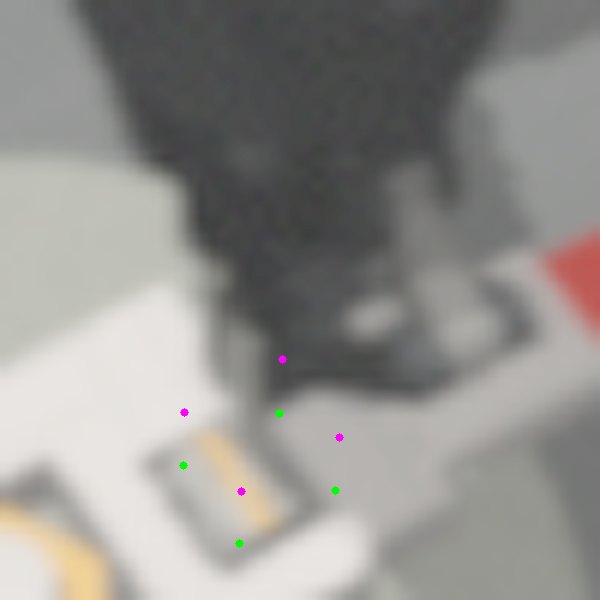

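```bash
python3 - <<'E'
from h import *
from bench import imaging,manip,telemetry
p=telemetry.get_ee_pos(); manip.line_to([p[0],p[1],.16]); manip.hold(.1)
p=np.array(telemetry.get_ee_pos());R=np.array(telemetry.get_eef_rot());print(p,np.round(R,3).tolist(),telemetry.get_opening(),telemetry.get_t())
c=imaging.capture("scene");np.savez("scene3.npz",**c);x0,y0,x1,y1=240,150,340,270
im=cv2.resize(c["pixels"][y0:y1,x0:x1],None,fx=5,fy=5,interpolation=cv2.INTER_CUBIC)
im=np.clip((im/255.)**.45*255,0,255).astype(np.uint8)[:,:,::-1].copy()
o=p-[0,0,.022]
for dz in(0,.073):
  for a in(-.011,.011):
    for b in (-.01,.01):
      u=(proj(c,o+a*wx+b*wy+[0,0,dz])-[x0,y0]+.5)*5;cv2.circle(im,(int(u[0]),int(u[1])),3,(0,255,0) if dz==0 else (255,0,255),-1)
cv2.imwrite("pics/s3z.png",im)
E
```

```text
[ 0.58741654 -0.02331795  0.15870109] [[-0.002, 0.998, 0.058], [0.0, 0.058, -0.998], [-1.0, -0.002, -0.0]] 9.134203077114513e-05 7.6917
```

View pics/s3z.png

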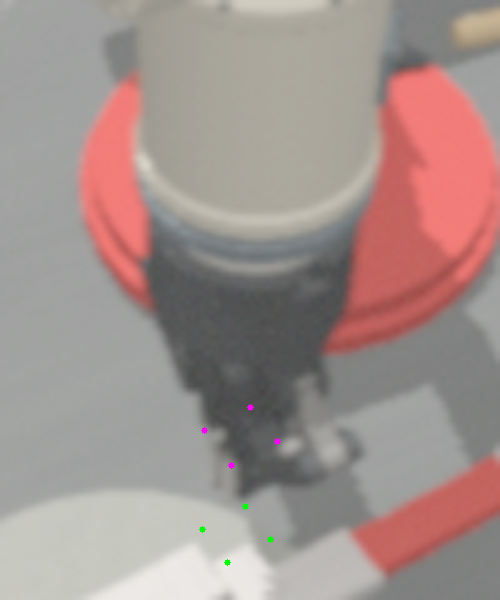

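The scene crop shows the tips at about (240,495), while the TCP reading predicts (236,534). The tool appears about 30 mm higher than stated, which agrees with getting no contact. I'll find the true height by a slow guarded touch.

```bash
python3 - <<'E'
from h import *
from bench import imaging,manip,telemetry
p=worm-6e-3*wx
manip.line_to([p[0],p[1],.085]); manip.hold(.15); f0=ft();print(np.round(f0,2))
r=manip.line_to([p[0],p[1],.050],velocity=.015,f_stop=6)
e=telemetry.get_ee_pos();print(r,e,np.round(ft()-f0,2));manip.hold(.1);print(telemetry.get_ee_pos(),np.round(ft()-f0,2),telemetry.get_t())
np.save("f0.npy",f0)
c=imaging.capture("scene");np.savez("scene4.npz",**c);x0,y0,x1,y1=245,215,325,285
im=cv2.resize(c["pixels"][y0:y1,x0:x1],None,fx=8,fy=8,interpolation=cv2.INTER_CUBIC)
im=np.clip((im/255.)**.5*255,0,255).astype(np.uint8)[:,:,::-1].copy()
cv2.imwrite("pics/s4z.png",im)
E
```

```text
[0.18 0.05 0.28]
True [ 0.58850793 -0.02532623  0.05203115] [-1.34  0.06  5.68]
[ 0.58849678 -0.02532282  0.05202467] [-1.3  -0.14  5.66] 10.775
```

View pics/s4z.png

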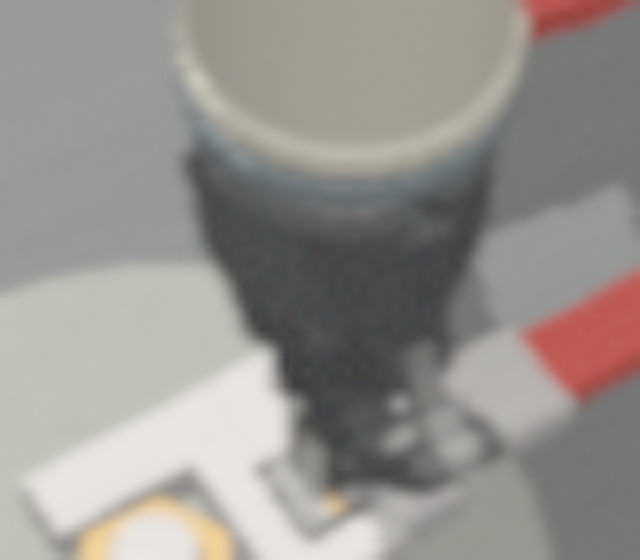

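```bash
python3 - <<'E'
from h import *
c=load("scene4.npz");x0,y0,x1,y1=255,245,315,290
im=cv2.resize(c["pixels"][y0:y1,x0:x1],None,fx=12,fy=12,interpolation=cv2.INTER_CUBIC)
im=np.clip((im/255.)**.4*255,0,255).astype(np.uint8)[:,:,::-1].copy()
def pg(o,a,b,col):
    q=np.array([(proj(c,o+i*wx+j*wy)-[x0,y0]+.5)*12 for i,j in((-a,-b),(a,-b),(a,b),(-a,b))]);cv2.polylines(im,[q.astype(int)],True,col,1)
pg(np.array([.5885,-.0253,.066]),.011,.01,(0,255,0))
pg(np.array([.5885,-.0253,.066]),.011,.0425,(255,255,0))
pg(worm,.002,.012,(0,0,255))
pg(np.array([.591,-.0833,.063])-wx*.036,.054,.0445,(255,0,0))
cv2.imwrite("pics/s4y.png",im)
E
```

```text
(no output)
```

View pics/s4y.png

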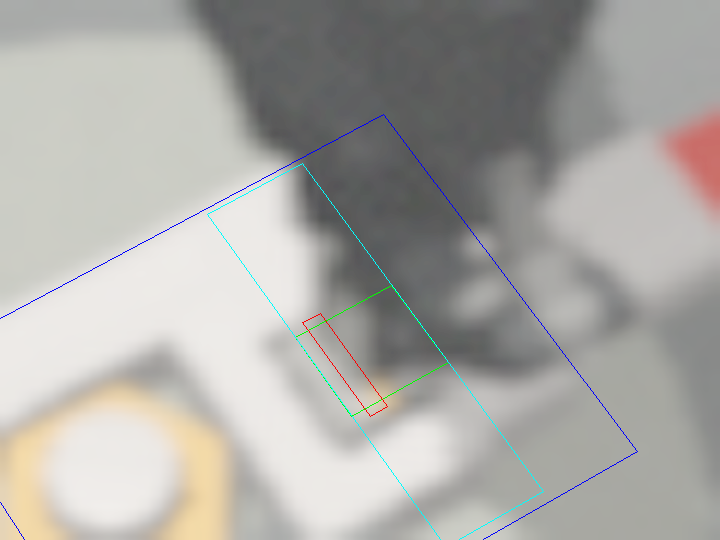

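```bash
python3 - <<'E'
from h import *
from bench import manip,telemetry
def m(n=5):
    r=[]
    for _ in range(n): r.append(np.r_[telemetry.get_ft_force(),telemetry.get_wrist_torque()]);manip.hold(.01)
    return np.mean(r,0),np.std(r,0)
a,s=m(); e=telemetry.get_ee_pos()
manip.line_to([e[0],e[1],.058],velocity=.03);manip.hold(.15);b,s2=m()
d=a-b;print(np.round(d,3),np.round(s2,3),e,telemetry.get_t())
print("lateral r from Mx,My: ",d[3]/d[2],-d[4]/d[2])
E
```

```text
[-1.287  0.294  5.547 -0.029  0.176 -0.017] [0.191 0.659 0.592 0.029 0.019 0.017] [ 0.58848728 -0.02531921  0.05202605] 11.4333
lateral r from Mx,My:  -0.005298964543230242 -0.031756696701665935
```

Contact came at TCP z 0.052. Tip height and picture both fit a tip about 36 mm higher than nominal, with the lateral position good to a few mm. I'll start a first short, force-watched stroke.

```bash
cat >> h.py <<'E'
def stroke(off0,off1,dy=0.,seg=.002,ztop=.0575,fp=8.0,vel=.02,dmax=5.2,k=None,verbose=True):
    """touch at off0 along wx, stroke to off1; returns log of (off,z,fn,drag,side)"""
    from bench import manip,telemetry
    base=worm+dy*wy
    p=base+off0*wx
    manip.line_to([p[0],p[1],ztop],velocity=.08); manip.hold(.1); f0=ft(5)
    r=manip.line_to([p[0],p[1],.047],velocity=.012,f_stop=6.)
    z=telemetry.get_ee_pos()[2]; f=ft(3)-f0
    if not r: print("no touch",z,f); return None
    log=[]; kk=k or 10000.; off=off0; zc=z
    for it in range(3):   # settle normal force
        if abs(f[2]-fp)<.7: break
        zc-=np.clip((fp-f[2])/kk,-.0006,.0006); manip.line_to([p[0],p[1],zc],velocity=.01); 
        f=ft(3)-f0
        if verbose: print("  settle",round(zc,5),np.round(f,2))
        if f[2]>16: break
    hi=0
    while off<off1-1e-6:
        off+=seg; p=base+off*wx
        e=fp-f[2]; zc-=np.clip(e/kk*.6,-.0003,.0003)
        manip.line_to([p[0],p[1],zc],velocity=vel)
        f=ft(3)-f0; drag=-f@wx
        log.append((off*1e3,zc*1e3,f[2],drag,f@wy))
        if verbose: print(np.round(log[-1],2))
        if f[2]>17 or f[2]<1.5: print("abort fn",f); break
        if drag>dmax: hi+=1
        if hi>=2: print("SNUG?"); break
    manip.line_to([p[0],p[1],ztop],velocity=.08)
    print("t",telemetry.get_t(),"end",np.round(telemetry.get_ee_pos(),4))
    return np.array(log)
E
python3 - <<'E'
from h import *
stroke(-.006,.006)
E
```

```text
settle 0.05188 [-1.05  0.32  4.87]
  settle 0.05156 [-2.18  0.35  7.5 ]
[-4.   51.53  8.04  2.79 -2.06]
[-2.   51.54  7.53  3.76 -2.28]
[ 0.   51.51  7.78  3.37 -2.24]
[ 2.   51.5   7.72  3.64 -1.48]
[ 4.   51.48  7.43  3.26 -1.35]
[ 6.   51.44  7.96  3.62 -1.16]
t 14.8583 end [ 0.5893 -0.0374  0.0577]
```

Drag is 3–4 N at 7.5–8 N press, as described for a free jaw. Now longer strokes.

```bash
python3 - <<'E'
from h import *
stroke(-.009,.011,seg=.0025,ztop=.055,dmax=4.6)
E
```

```text
settle 0.05182 [ 0.01 -0.26  3.83]
  settle 0.05141 [-0.57 -0.36  7.82]
[-6.5  51.39  9.11  2.13 -1.69]
[-4.   51.46  8.05  3.32 -0.7 ]
[-1.5  51.46  8.13  3.24 -0.69]
[ 1.   51.47  7.32  2.89  0.2 ]
[ 3.5  51.43  7.3   2.86  0.14]
[ 6.   51.39  7.53  3.26  0.29]
[ 8.5  51.36  6.37  2.71  0.99]
[ 1.100e+01  5.126e+01  2.150e+00 -5.000e-02  1.040e+00]
t 18.975 end [ 0.5892 -0.0423  0.055 ]
```

```bash
python3 - <<'E'
from h import *
from bench import imaging
stroke(-.010,.008,seg=.003,ztop=.055,dmax=4.6)
c=imaging.capture("scene");np.savez("scene5.npz",**c)
a=load("scene0.npz")["pixels"];x0,y0,x1,y1=240,255,300,315
z=lambda i:cv2.resize(i[y0:y1,x0:x1],None,fx=6.5,fy=6.5,interpolation=cv2.INTER_CUBIC)
cv2.imwrite("pics/s5.png",np.hstack([z(a),z(c["pixels"])])[:,:,::-1])
E
```

```text
settle 0.05165 [-1.4  -0.26  4.74]
  settle 0.05132 [-2.   -0.85  7.59]
[-7.   51.3  10.69  2.6  -2.48]
[-4.   51.46  8.78  2.93 -1.83]
[-1.   51.5   7.66  3.28 -1.46]
[ 2.   51.48  8.72  3.14 -1.59]
[ 5.   51.53  7.79  3.67 -1.13]
[ 8.   51.51  6.78  4.12 -0.13]
t 22.7167 end [ 0.5892 -0.0394  0.0549]
```

View pics/s5.png

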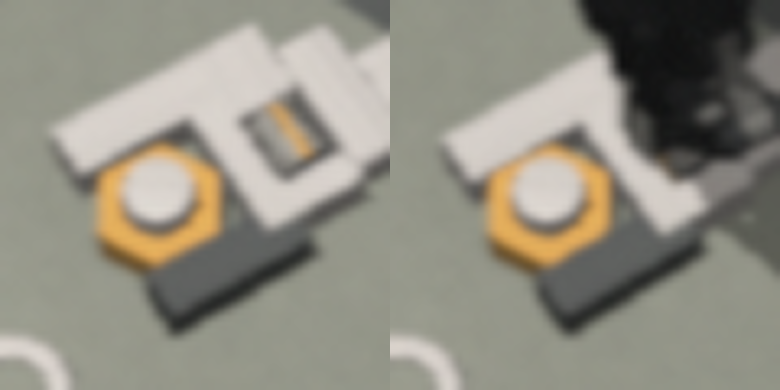

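Compared with the start, the fixed jaw's corner moved about 7 crop px (crop (52,133)→(53,140)) towards the nut, while the dark jaw stayed against it. It is nearly snug, so I carry on stroking.

```bash
python3 - <<'E'
from h import *
stroke(-.010,.008,seg=.002,ztop=.055,dmax=4.5,fp=8.5)
E
```

```text
settle 0.05157 [-1.18 -0.27  5.16]
  settle 0.05124 [-2.9   0.    7.74]
  settle 0.05116 [-2.4  -0.42  8.32]
[-8.   51.15 10.08  4.08 -2.54]
[-6.   51.25 10.13  5.09 -2.8 ]
[-4.   51.35  9.18  5.39 -1.82]
SNUG?
t 25.625 end [ 0.5886 -0.0274  0.055 ]
```

```bash
python3 - <<'E'
from h import *
from bench import imaging,manip,telemetry
stroke(-.006,.006,seg=.002,ztop=.055,dmax=4.7,fp=8.5)
e=telemetry.get_ee_pos()
manip.line_to([e[0],e[1],.13],velocity=.15)
manip.line_to([.47,.16,.15],velocity=.25)
print(telemetry.get_t())
for n in("scene","top"):
    c=imaging.capture(n);np.savez(n+"6.npz",**c)
    a=load(n+"0.npz")["pixels"];x0,y0,x1,y1=(240,255,300,315) if n=="scene" else (285,140,345,185)
    z=lambda i:cv2.resize(i[y0:y1,x0:x1],None,fx=6.5,fy=6.5,interpolation=cv2.INTER_CUBIC)
    cv2.imwrite(f"pics/{n}6.png",np.hstack([z(a),z(c["pixels"])])[:,:,::-1])
    cv2.imwrite(f"pics/{n}6f.png",c["pixels"][:,:,::-1])
E
```

```text
settle 0.05184 [-0.57  0.06  4.85]
  settle 0.05147 [-1.29 -0.07  8.32]
[-4.   51.46  8.6   3.59 -1.23]
[-2.   51.47  8.32  5.07 -1.68]
[ 0.   51.46  8.3   5.33 -0.25]
SNUG?
t 28.075 end [ 0.5888 -0.0314  0.0549]
29.7833
```

View pics/scene6.png

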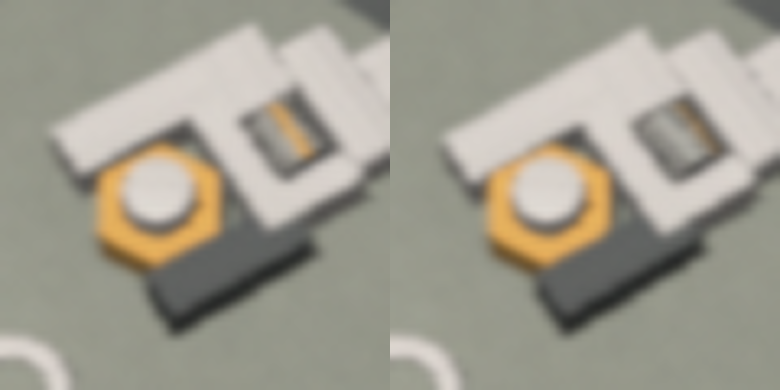

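View pics/top6.png

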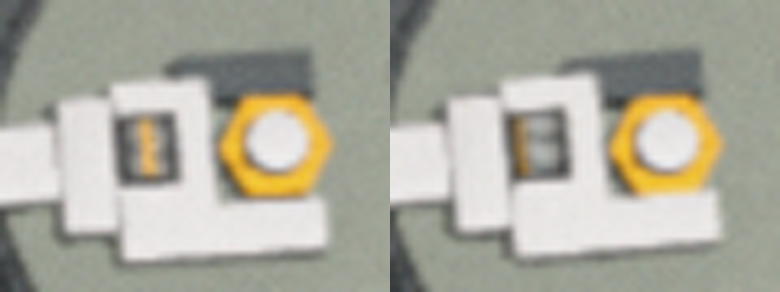

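View pics/scene6f.png

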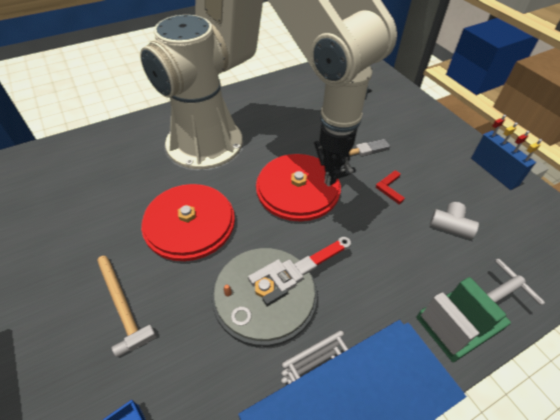

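The top crop shows both jaw faces lying on the nut's flats (upper y≈93, lower y≈195), with no gap left on the fixed side. Drag passed 5 N in two strokes, so the jaw is snug. The scene view shows the bystanders where they were. Next: re-measure the handle and go beside the grip.

```bash
cat >> h.py <<'E'
def redc(c,box):
    p=c["pixels"].astype(int); m=((p[...,0]>110)&(p[...,1]<80)&(p[...,2]<80)).astype(np.uint8)
    mm=np.zeros_like(m);x0,y0,x1,y1=box;mm[y0:y1,x0:x1]=m[y0:y1,x0:x1]
    n,l,st,ce=cv2.connectedComponentsWithStats(mm);i=1+np.argmax(st[1:,4]);return ce[i],st[i,4]
u_=lambda f:np.array([np.sin(f),np.cos(f)])
n_=lambda f:np.array([np.cos(f),-np.sin(f)])
E
python3 - <<'E'
from h import *
from bench import manip,telemetry
t=load("top6.npz");s=load("scene6.npz")
a=redc(t,(238,150,288,185));b=redc(s,(300,232,350,270));print(a,b)
P,e=tri(t,a[0],s,b[0]);print(P,e)
d=P[:2]-nut;phi=np.arctan2(d[0],d[1]);print("phi",phi,"r",np.hypot(*d))
np.save("phi0.npy",phi)
C=lambda f,ex=0:nut+.195*u_(f)-(.024+ex)*n_(f)
p0=C(phi,.016);p1=C(phi+.72);print(p0,p1)
fm=phi+.3
y=np.array([*u_(fm),0])
q=telemetry.get_joint_pos()
for sg in(1,-1):
    j=manip.inverse_kinematics([*p0,.1],rot(sg*y));print(sg,None if j is None else np.round(j,2))
    for z in(.028,):
        print([manip.inverse_kinematics([*p,z],rot(sg*y)) is not None for p in(p0,p1)])
print(np.round(q,2))
E
```

```text
(array([262.6722973 , 166.96621622]), np.int32(296)) (array([326.56176471, 252.04411765]), np.int32(340))
[0.57983678 0.09059532 0.06010916] 0.005334312108561142
phi -0.06410711808351896 r 0.17425325962154334
[0.53858984 0.10873691] [0.690904   0.08587503]
1 [ 0.2   0.38  1.9  -0.    0.87 -1.14]
[True, True]
-1 [ 0.2   0.38  1.9  -0.    0.87  2.  ]
[True, True]
[0.32 0.24 1.97 0.   0.94 0.26]
```

```bash
python3 - <<'E'
from h import *
from bench import manip,telemetry,imaging
phi=float(np.load("phi0.npy"));C=lambda f,ex=0:nut+.195*u_(f)-(.024+ex)*n_(f)
p0=C(phi,.016);y=np.array([*u_(phi+.3),0])
manip.reach([*p0,.12],rot(y))
print(manip.line_to([*p0,.028],velocity=.1,f_stop=10))
manip.hold(.15);print(telemetry.get_ee_pos(),np.round(ft(),2),telemetry.get_t())
c=imaging.capture("scene");np.savez("scene7.npz",**c);x0,y0,x1,y1=270,200,370,275
im=cv2.resize(c["pixels"][y0:y1,x0:x1],None,fx=8,fy=8,interpolation=cv2.INTER_CUBIC)
cv2.imwrite("pics/s7.png",(np.clip((im/255.)**.55*255,0,255)).astype(np.uint8)[:,:,::-1])
E
```

```text
False
[0.53910556 0.10883668 0.02866562] [-0.01  0.24  0.03] 32.4167
```

View pics/s7.png

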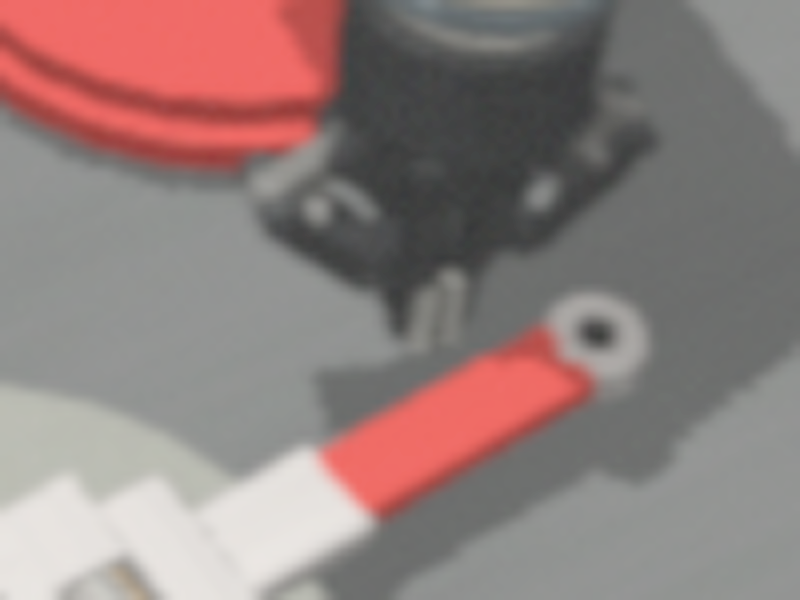

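```bash
python3 - <<'E'
from h import *
c=load("scene7.npz")
for z in(.0066,.03,.042,.05,.06):print(z,(proj(c,[.5391,.1088,z])-[270,200]+.5)*8)
E
```

```text
0.0066 [408.98349681 395.75673237]
0.03 [415.88938807 355.05091465]
0.042 [419.53271917 333.57580505]
0.05 [422.00132892 319.02492742]
0.06 [425.13288404 300.56641033]
```

The picture shows the closed tips at (435,340) beside the grip. That puts the tip at z≈0.04, so the offset is confirmed and the grip's height is covered. Now the gentle push along a chord.

```bash
python3 - <<'E'
from h import *
from bench import manip,telemetry,imaging
phi=float(np.load("phi0.npy"));C=lambda f,ex=0:nut+.195*u_(f)-(.024+ex)*n_(f)
p1=C(phi+.75);f0=ft(8);np.save("f0h.npy",f0)
r=manip.line_to([*p1,.028],velocity=.025,f_stop=4.8)
e=np.array(telemetry.get_ee_pos());f=ft(5)-f0
d=e[:2]-nut;n=n_(np.arctan2(d[0],d[1])+.024/.195)
print(r,e,np.round(f,2),"push",-f[:2]@n,telemetry.get_t())
print("phi est",np.arctan2(d[0],d[1])+np.arcsin(.024/np.hypot(*d))-phi)
E
```

```text
True [0.55541148 0.10583028 0.0275079 ] [ 0.31  0.48 -0.17] push -0.3373631801375111 34.325
phi est 0.003146232381609243
```

It tripped on the contact transient, and the force is back near 0. I continue from here.

```bash
python3 - <<'E'
from h import *
from bench import manip,telemetry
phi=float(np.load("phi0.npy"));C=lambda f,ex=0:nut+.195*u_(f)-(.024+ex)*n_(f)
p1=C(phi+.75);f0=np.load("f0h.npy")
def st(r):
    e=np.array(telemetry.get_ee_pos());f=ft(4)-f0;d=e[:2]-nut;a=np.arctan2(d[0],d[1])+np.arcsin(.024/np.hypot(*d))
    push=-f[:2]@n_(a);print(r,np.round(e,4),np.round(f,2),"push",round(push,2),"dphi",round(a-phi,3),"t",telemetry.get_t());return push,a-phi
e=np.array(telemetry.get_ee_pos());v=p1-e[:2];v/=np.hypot(*v)
for k in range(5):
    e=np.array(telemetry.get_ee_pos());g=[*(e[:2]+v*.002),.028]
    r=manip.line_to(g,velocity=.01,f_stop=4.8)
    push,a=st(r)
    if push>4: break
E
```

```text
False [0.5564 0.1054 0.0276] [-3.3   1.34 -0.85] push 3.22 dphi 0.008 t 34.7417
False [0.5584 0.1051 0.0279] [-2.56  1.33 -1.49] push 2.5 dphi 0.019 t 35.0583
False [0.5607 0.1048 0.0281] [-2.29  1.78 -0.67] push 2.23 dphi 0.031 t 35.4417
False [0.5627 0.1045 0.0281] [-3.5   3.38  0.58] push 3.43 dphi 0.041 t 35.85
False [0.5646 0.1043 0.028 ] [-4.12  2.77  0.48] push 4.09 dphi 0.052 t 36.2417
```

```bash
cat > push.py <<'E'
from h import *
from bench import manip,telemetry
import sys
phi=float(np.load("phi0.npy"));f0=np.load("f0h.npy")
OFF=.024
def state():
    e=np.array(telemetry.get_ee_pos());f=ft(4)-f0;d=e[:2]-nut;a=np.arctan2(d[0],d[1])+np.arcsin(OFF/np.hypot(*d))
    return e,f,-f[:2]@n_(a),a-phi
def go(step,vel,fs,amax,pmax,tmax):
    e,f,push,a=state();rr=np.sqrt(np.hypot(*(e[:2]-nut))**2-OFF**2);hi=0
    while a<amax and telemetry.get_t()<tmax:
        t=phi+a+step;g=nut+rr*u_(t)-OFF*n_(t)
        r=manip.line_to([*g,.028],velocity=vel,f_stop=fs)
        e,f,push,a=state();print(r,np.round(f,2),"push",round(push,2),"dphi",round(a,3),"t",round(telemetry.get_t(),2))
        hi=hi+1 if push>pmax else 0
        if hi>=2 or push>6: break
E
python3 - <<'E'
from push import *
go(.05,.03,4.0,.40,4.5,46)
E
```

```text
True [-0.09 -0.21  0.52] push 0.09 dphi 0.064 t 36.55
False [-0.77  0.02 -0.35] push 0.77 dphi 0.116 t 37.11
True [0.24 0.37 0.04] push -0.22 dphi 0.118 t 37.35
True [-0.24  0.5   0.02] push 0.28 dphi 0.133 t 37.66
False [-1.02 -0.09 -0.04] push 1.0 dphi 0.184 t 38.19
True [0.11 0.33 0.41] push -0.06 dphi 0.189 t 38.44
False [-0.6   0.11 -0.33] push 0.61 dphi 0.24 t 38.98
True [ 0.1  -0.02 -0.06] push -0.1 dphi 0.245 t 39.23
False [-0.76 -0.16 -0.05] push 0.7 dphi 0.296 t 39.77
True [0.28 0.04 0.16] push -0.26 dphi 0.299 t 40.02
False [-1.05  0.43 -0.88] push 1.13 dphi 0.351 t 40.56
True [-0.53 -0.1   0.22] push 0.48 dphi 0.355 t 40.81
False [-1.    0.51 -1.02] push 1.11 dphi 0.407 t 41.35
```

```bash
python3 - <<'E'
from push import *
go(.015,.012,4.6,.75,4.2,52)
E
```

```text
False [-4.19  0.37  0.72] push 4.06 dphi 0.421 t 41.83
False [-3.57 -0.53  0.54] push 3.13 dphi 0.436 t 42.23
False [-4.11 -0.79  0.57] push 3.51 dphi 0.451 t 42.65
False [-3.78 -0.71  0.48] push 3.2 dphi 0.467 t 43.08
False [-3.82 -0.27  0.57] push 3.38 dphi 0.482 t 43.5
False [-4.19 -0.97  0.63] push 3.39 dphi 0.497 t 43.92
False [-4.23 -0.72  0.71] push 3.51 dphi 0.512 t 44.35
False [-4.8  -0.96  0.34] push 3.87 dphi 0.527 t 44.77
False [-4.55 -0.92  0.52] push 3.62 dphi 0.542 t 45.19
False [-4.14 -0.66  0.77] push 3.33 dphi 0.557 t 45.62
False [-4.57 -0.5   0.58] push 3.74 dphi 0.572 t 46.03
False [-4.3  -0.79  0.91] push 3.33 dphi 0.587 t 46.46
False [-4.69 -0.52  0.82] push 3.76 dphi 0.602 t 46.88
False [-3.97  0.29  0.81] push 3.53 dphi 0.617 t 47.29
False [-5.6   1.64  1.5 ] push 5.6 dphi 0.631 t 47.72
False [-7.15  2.51  2.44] push 7.36 dphi 0.641 t 48.12
```

The force rose to 7.4 N where swinging took about 3.5 N, at 0.64 rad, so the nut is firm. I back off and look.

```bash
python3 - <<'E'
from push import *
from bench import imaging
e,f,push,a=state(); b=e[:2]-.03*n_(phi+a)
manip.line_to([*b,.028],velocity=.06)
manip.line_to([*b,.15],velocity=.15)
manip.line_to([.43,.12,.2],velocity=.25)
print(telemetry.get_t(),np.round(ft(),2))
for n in("scene","top"):
    c=imaging.capture(n);np.savez(n+"8.npz",**c)
    cv2.imwrite(f"pics/{n}8f.png",c["pixels"][:,:,::-1])
    x0,y0,x1,y1=(205,225,365,345) if n=="scene" else (225,115,385,215)
    cv2.imwrite(f"pics/{n}8.png",cv2.resize(c["pixels"][y0:y1,x0:x1],None,fx=5,fy=5,interpolation=cv2.INTER_CUBIC)[:,:,::-1])
t=load("top8.npz");s=load("scene8.npz")
A=redc(t,(238,115,300,185));B=redc(s,(300,240,360,300));print(A,B)
for c,q in((t,A),(s,B)):
    P=onz(c,q[0],.059);d=P[:2]-nut;print(P,"r",np.hypot(*d),"dphi",np.arctan2(d[0],d[1])-phi)
E
```

```text
50.8333 [0.   0.07 0.2 ]
(array([271.56065574, 127.76065574]), np.int32(305)) (array([342.03439803, 292.84275184]), np.int32(407))
[0.68633497 0.06390322 0.059     ] r 0.17537829466011412 dphi 0.6388228178896108
[0.68847879 0.06434417 0.059     ] r 0.1769206455644592 dphi 0.6476388089448185
```

View pics/top8.png

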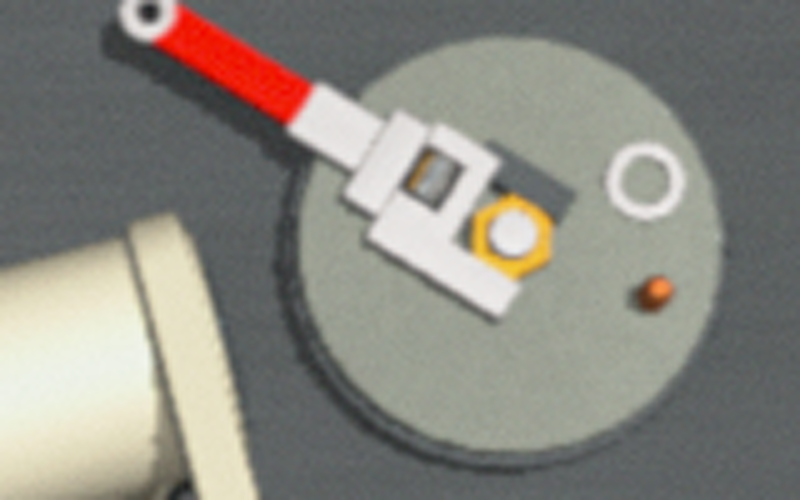

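View pics/scene8.png

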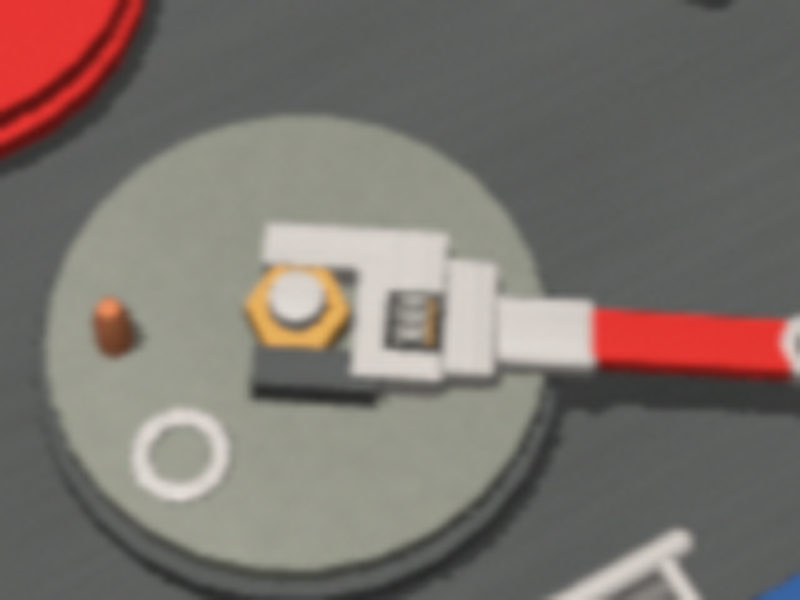

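View pics/scene8f.png

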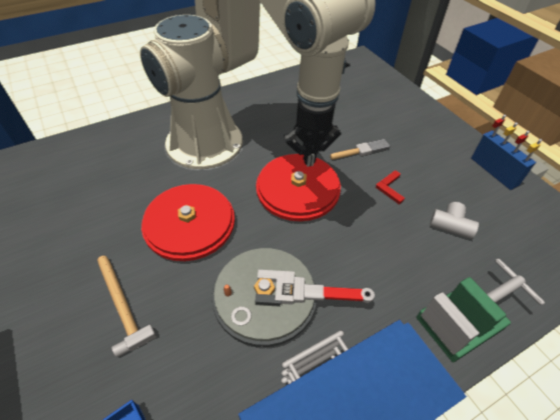

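The pictures show the swung wrench with its jaws flat on two opposite nut flats: fixed jaw at (300,265), dark jaw at (300,348) in the scene crop. The washer (180,453) and copper tip (112,327) are where they were, and the arm is clear. I hand in.

```bash
python3 - <<'E'
from bench import close_job,telemetry
print(telemetry.get_t(),telemetry.get_ft_force()); close_job()
E
```

```text
50.9833 [-0.06596886 -0.18022285 -0.58380422]
the job is handed in; nothing more can be done
```

The wrench is snug on the nut and the nut came up firm; I handed the job in at 51.0 s, and it gave no verdict.

**Worm:** I rolled it towards the jaws in five strokes, pressing with 7 to 10.7 N. The drag was about 3 N while the jaw was free. It passed 5 N in each of the last two strokes, and the pictures then showed both jaws on the nut's flats.

**Handle:** I then swung it clockwise at the grip, about 3.5 N steady, by 0.64 rad. There the force climbed to 7.4 N, a little over your 4 to 6 N mark but well under 25 N, so I stopped and backed off.

**Last checks:** The final pictures from both cameras put the swing at 0.64 to 0.65 rad, with the jaws still flat on the nut. The washer, copper tip and other bystanders looked unmoved. The tool force read about 0 N with the arm clear.

**What disagreed:**
- **Tip height:** the closed fingertips stood about 36 mm higher than `tcp_to_tips` implies. The touch on the worm and the pictures both showed this, so I worked from the touched height.
- **Handle contact:** some swing steps tripped the 4 to 5 N stop early. I took these for the tip meeting the handle, because the force read near zero right after, and carried on in steps.
- **Jaw gap:** I did not measure the jaw opening in millimetres; snug rests on the drag and the pictures.

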